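# Lay up the coffee board and the egg board

## Task

Lay up the two breakfast boards: on the long narrow board put the small handled cup in the round recess and the square sugar pot in the square recess; on the broad board put the egg cup in the small recess, with the egg from the rack standing upright in it, and the steel beaker in the large recess. Everything must stand upright and flat on the floor of its recess so that nothing rocks. Set things down gently instead of dropping them, do not let the egg fall, and leave the big mug and the jam jar alone.

Things in the scene. Friction and masses are not known exactly. Their poses are not given: they have to be found in the camera images.
- coffee_board: Long narrow mid-brown wooden serving board, 240 mm (its y) by 100 mm (its x), 20 mm thick, loose. Origin: centre of its underside, z up. Two recesses 6 mm deep (floors 14 mm above the worktop): a round one 64 mm across at x = 0, y = +55 mm for the cup; a square one 66 mm wide, sides along x and y, at x = 0, y = -55 mm for the sugar pot.
- egg_board: Broad pale wooden serving board, 210 mm (its y) by 150 mm (its x), 20 mm thick, loose. Origin: centre of its underside, z up. Two round recesses 6 mm deep (floors 14 mm above the worktop): the small one 56 mm across at x = 0, y = +52 mm for the egg cup; the large one 76 mm across at x = 0, y = -52 mm for the beaker.
- cup: Small white coffee cup, open, 58 mm high, 62 mm across the rim, foot 48 mm across, 3.5 mm wall, walls nearly upright above 20 mm. One loop handle on its +y side, reaching 52 mm from the axis between 17 and 49 mm height. Origin: centre of its underside; z up. 0.14 kg.
- sugar_pot: Square white porcelain sugar pot, 50 mm by 50 mm (sides along its x and y), sides upright and plain up to 50 mm, with a wooden lid (fixed on) and knob, 72 mm high in all. Origin: centre of its underside; z up. 0.2 kg.
- beaker: Plain round brushed-steel beaker, open, no handle, 80 mm high, 66 mm across the rim tapering to 60 mm at the base, 2.5 mm wall. Origin: centre of its underside; z up. 0.13 kg.
- egg_cup: Small white footed egg cup, 62 mm high; foot 40 mm across, thin stem, bowl 49 mm across outside from 44 mm height to the rim at 62 mm, 40 mm across inside. Origin: centre of its underside; z up. 0.09 kg. The egg rests on its rim, with the egg's centre about 10 mm above the rim.
- egg: Brown boiled hen's egg, rigid, 56 mm long, 43 mm thick, 60 g. Origin: its centre; its z axis is its long axis and points up at the start. It stands upright in one of the two holes of the egg rack (y = +29 mm), its centre about 48 mm above the worktop, 13 mm above the rack's top.
- egg_rack: Dark wooden egg rack, a block 62 mm (its x) by 120 mm (its y), 35 mm high, fixed to the worktop, with two holes 36 mm across at y = +29 mm (with the egg) and y = -29 mm (empty). Origin: centre of its underside; z up. It stays where it is.
- mug: Big white mug with a handle, 82 mm across, 85 mm high, beyond the stock. Bystander: belongs to neither board, to be left alone. Origin: centre of its underside.
- jam_jar: Closed jam jar with a paper label and steel cap, 66 mm across, 80 mm high, beyond the stock. Bystander: to be left alone. Origin: centre of its underside.
Mind the look-alikes: they are no part of the job. What is shaped like the beaker but blue is not meant.

How it is judged:
By the outcome, as a careful person would: the job done as asked, in the order asked, and still so for the second after the job is handed in, with the robot touching nothing.
It also fails if it takes over 120 s, if anything falls off the work surface, if the arm or the gripper's body presses on something with over 40 N, if the wrist force passes 120 N, or if a joint passes its speed limit or range.

## Robot

A 7-joint arm with a two-finger parallel gripper is mounted at the origin on the work surface. World frame = base frame: x ahead of the robot, y to its left, z up, the work surface at z = 0. Lengths are in mm, angles in rad, forces in N, time in s.
With the tool pointing down it reaches from about 425 to 875 mm from the base axis. Payload 4.7 kg.
Tool frame: the origin (TCP) lies on the centre line of the jaws, within the pads' length; the fingertips stand 17 mm ahead of it and the grasp point (between the pads) lies 2 mm behind it; z points along the fingers, y is the line along which they close (so a half turn about z gives the same grasp; the last joint's range is limited). The gripper opens to 87 mm and grips with 3 to 60 N. Pads are 19 mm wide; open, the fingers measure 117 mm over their backs; the gripper's body (75 mm by 190 mm) begins 51 mm behind the grasp point.
Start: joints at [-1.158, 0.321, -0.07, 1.45, 0.023, 1.371, -0.057], TCP at [252.431, 599.001, 239.587] pointing down, gripper open.
Joint ranges: [-2.86, 2.86], [-0.3, 2.09], [-1.38, 1.24], [0.06, 2.45], [-1.56, 4.7], [0.09, 2.05], [-2.69, 2.69]. Speed limits (rad/s): [2.57, 2.57, 3.14, 3.14, 3.14, 3.14, 3.14].

## Interface

Orientations are given as a 3x3 rotation matrix whose columns are the frame's x, y, z axes.
In Python, from workcell import env gives the robot as it stands. The module is installed in compiled form; this text tells all that it offers.
- The arm moves only by the tool jog_arm, never from a script. Its argument "targets" is a list of rows, each a list of 3 entries, a list of its own where there are three numbers: the shift along the tool's x, y, z in cm, then the turn, a rotation vector about the tool's x, y, z in degrees, then the opening, from 0 (shut) to 1 (fully open). A call has 1 to 12 rows; each row is the pose to reach, as a shift and turn from the pose commanded when the call began, along the tool's axes at that moment; what a row does not reach only later rows make up. A row lasts 1/12 s, in which the tool goes at most 41.7 mm and 7.16 degrees, less where a joint would pass 70% of its speed; a pose out of reach is approached as far as the arm can. A call with a gripper value outside its range is refused whole. The fingers move at their own pace and stop on an object; "grip_force" is the grip in N (left out, the last holds). Time passes only in rows, so rows that repeat a pose let the fingers close. It gives the time, the measured TCP pose, the force, the opening and the grip force at its end, in the units of the state.
- env.get_obs(): the state, without advancing time (a new reading comes with each control period).
- env.read_camera(name): name is "scene" or "top"; returns a dict with "image" (384x512x3 uint8, red, green, blue), "range_z" (384x512 float32, mm along the optical axis (not along the pixel's ray), 0 where there is no reading), "fx", "fy", "cx", "cy" (pixels), "extrinsics" (4x4, takes a point from world to camera coordinates). Camera axes: x right, y up, looking along -z (the intrinsics and any distortion apply to the point x, -y, -z); pixel columns grow to the right and rows downward; lengths in mm; the calibration is good to about 2 mm. A picture is of the moment at which its call begins.
- env.job_done(): hands the job in; it is judged then, once.
Trained networks look in the newest picture that a camera, given by its name, has taken for a name from the list of things; names that differ only in an ending like _2 or _b are one class to them, and where a whole thing is asked for, a point or a joint stands for the part that bears it (a point fixed in the world has none). Each returns a list of dicts, best first, with "score" (0 to 1); they miss things now and then, are a little off and sometimes report something else, mostly with a low value. They report only what shows in the picture. A call takes as long as a camera call. They do not tell look-alikes from the thing itself.
- env.recognise(camera, label): "bbox" ([left, top, right, bottom] as shares, 0 to 1, of the picture: columns of its width, rows of its height, round what is visible of it).
- env.mark_of(camera, label): "centre" ([column, row] as shares, 0 to 1, of the picture: columns of its width, rows of its height: a listed point, or the origin of a listed thing).
The state is a dict: "time_s": time; "qpos": joint angles; "joint_velocities": joint speeds; "joint_torque": joint torques, N m; "tcp_pos": TCP position; "orientation": TCP orientation; "ft_force": force on the tool from outside, world axes, zero at the start; "wrist_torque": the same for the moment, N m; "opening": opening from 0.0 (shut) to 1.0 (fully open); "gripper_force": force on a finger pad.
Only numpy, scipy, OpenCV 4.12 (cv2) and the standard library are available. Lean on these libraries where they do the work, as an engineer would, in place of code of your own. Each camera call takes 0.05 s, during which the arm holds its last target. There are 200 camera calls.

## Working session

There is one attempt and no reset: what is moved stays moved. The work goes in short steps, Python scripts to look and compute and a tool call to move; the robot and the scene stay as the last step left them, time stands still between calls to the robot, and variables do not carry over. Pictures are saved under pics/ and viewed, at most 14 in all, crops included, and the job is handed in when it is done.

Besides the shell and the picture viewer there is one more tool, called in YAML: its name, and indented under it one key for each argument. jog_arm: Moves the arm, as the interface text tells. Its arguments: {"type":"object","properties":{"targets":{"type":"array"},"grip_force":{"type":"number"}},"required":["targets"]}

```bash
mkdir -p pics
cat > h.py <<'E'
import numpy as np, cv2
from workcell import env
def snap(cam,fn=None):
    d=env.read_camera(cam)
    if fn: cv2.imwrite('pics/'+fn,cv2.cvtColor(d['image'],cv2.COLOR_RGB2BGR))
    return d
def cloud(d):
    z=d['range_z']; v,u=np.mgrid[0:z.shape[0],0:z.shape[1]]
    p=np.stack([(u-d['cx'])/d['fx']*z,-(v-d['cy'])/d['fy']*z,-z],-1)
    E=np.array(d['extrinsics']); w=(p-E[:3,3])@E[:3,:3]
    w[z==0]=np.nan
    return w
E
python3 - <<'E'
from h import *
o=env.get_obs(); print(o)
for c in ['scene','top']:
    d=snap(c,c+'1.png'); w=cloud(d); np.save(c+'1.npy',w); np.save(c+'1i.npy',d['image'])
    print(c,d['fx'],d['fy'],d['cx'],d['cy'],np.round(d['extrinsics'],3).tolist(), [k for k in d])
    for l in ['coffee_board','egg_board','cup','sugar_pot','beaker','egg_cup','egg','egg_rack','mug','jam_jar']:
        r=env.recognise(c,l)
        for q in r[:3]:
            b=np.array(q['bbox'])*[512,384,512,384]
            print(c,l,round(q['score'],2),b.round())
E
```

```text
{'time_s': 0.0, 'qpos': array([-1.15786011,  0.32182469, -0.07007342,  1.45166766,  0.02261436,
        1.37078022, -0.05688473]), 'joint_velocities': array([-4.98396453e-04, -8.13562686e-05,  7.20056702e-04, -1.00276687e-03,
        1.21926117e-03, -2.80214100e-03,  1.07864411e-03]), 'joint_torque': array([ 8.25380466e-04, -4.91289139e+01, -4.03392361e-01, -3.12528312e+01,
       -6.38298341e-02,  4.39305918e-02,  1.84798878e-04]), 'tcp_pos': array([252.28119876, 598.48807277, 238.46397604]), 'orientation': array([[-9.21528284e-01,  3.88310735e-01, -6.28041005e-04],
       [ 3.88311226e-01,  9.21526561e-01, -1.78593703e-03],
       [-1.14742051e-04, -1.88966686e-03, -9.99998208e-01]]), 'ft_force': array([-0.64227308,  0.48415845, -0.11176198]), 'wrist_torque': array([ 0.01048427, -0.02861731, -0.00516846]), 'gripper_force': 0.0, 'opening': 0.9997275522796075}
scene 415.91254176028554 415.91254176028554 256.89071899423953 194.6715023140978 [[0.448, 0.894, 0.022, -298.151], [-0.466, 0.213, 0.859, 194.675], [0.763, -0.395, 0.512, -1551.989], [0.0, 0.0, 0.0, 1.0]] ['image', 'range_z', '
[... 782 characters left out ...]
], [-0.109, 0.006, 0.994, -1042.372], [0.0, 0.0, 0.0, 1.0]] ['image', 'range_z', 'fx', 'fy', 'cx', 'cy', 'extrinsics']
top coffee_board 0.76 [270. 206. 360. 255.]
top egg_board 0.72 [171. 208. 246. 263.]
top egg_board 0.44 [309. 159. 325. 177.]
top cup 0.83 [195. 159. 214. 177.]
top cup 0.74 [109. 228. 140. 248.]
top sugar_pot 0.66 [388. 215. 416. 234.]
top sugar_pot 0.16 [168. 207. 248. 265.]
top beaker 0.78 [110. 224. 141. 248.]
top beaker 0.76 [ 94. 178. 128. 206.]
top egg_cup 0.69 [266. 157. 281. 173.]
top egg 0.49 [308. 162. 327. 178.]
top egg_rack 0.93 [303. 155. 347. 188.]
top egg_rack 0.48 [309. 161. 327. 178.]
top mug 0.83 [381. 130. 415. 169.]
top jam_jar 0.62 [126. 151. 153. 172.]
```

Run:
```python
import cv2
a=cv2.imread('pics/top1.png')[110:290,70:430]; cv2.imwrite('pics/top1c.png',cv2.resize(a,None,fx=2.2,fy=2.2,interpolation=cv2.INTER_CUBIC))
a=cv2.imread('pics/scene1.png')[110:330,40:430]; cv2.imwrite('pics/scene1c.png',cv2.resize(a,None,fx=2,fy=2,interpolation=cv2.INTER_CUBIC))
```

```text
(no output)
```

View pics/top1c.png

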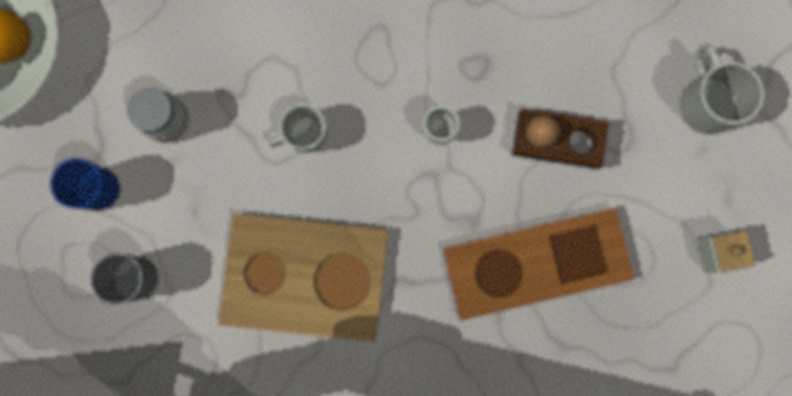

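View pics/scene1c.png

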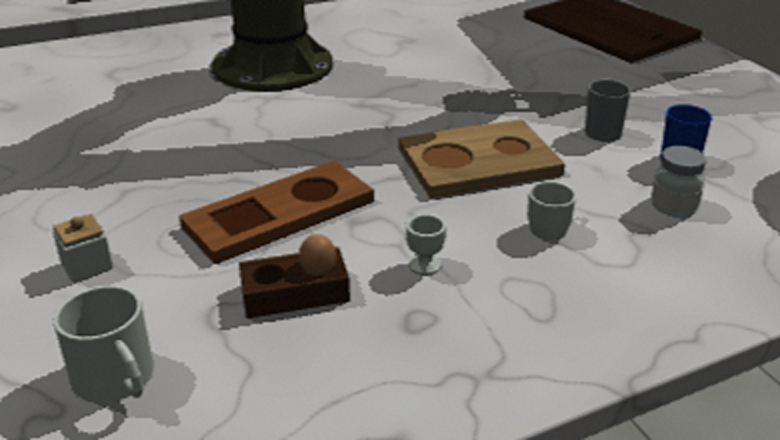

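The top view (crop, 2.2x) shows the steel beaker at (125,278), the blue look-alike at (85,185), the cup at (303,128) with its handle to the lower left, and the egg cup at (440,125). The egg is at (543,130) in the rack, and the sugar pot is at (730,250). The pale board is centred at about (308,277) and the brown board at (540,262).

```bash
cat > m.py <<'E'
from h import *
def fitcirc(p):
    A=np.c_[2*p[:,:2],np.ones(len(p))]; s=np.linalg.lstsq(A,(p[:,:2]**2).sum(1),rcond=None)[0]
    return s[:2],np.sqrt(s[2]+s[0]**2+s[1]**2)
boxes={'beaker':(107,222,145,252),'cup':(190,155,218,180),'egg_cup':(262,154,285,177),'egg_rack':(298,152,352,190),'sugar_pot':(384,210,420,238),'egg_board':(165,203,254,268),'coffee_board':(268,200,364,258)}
E
python3 - <<'E'
from m import *
w=np.load('top1.npy')
for n,(a,b,c,d) in boxes.items():
    p=w[b:d,a:c].reshape(-1,3); p=p[~np.isnan(p[:,0])]
    print(n,'z hist',{int(k):int(v) for k,v in zip(*np.unique((p[:,2]//4*4),return_counts=True))})
w2=np.load('scene1.npy')
for nm,ww in (('top',w),('scene',w2)):
    q=ww.reshape(-1,3); q=q[~np.isnan(q[:,0])]
    sel=(q[:,0]>450)&(q[:,0]<850)&(abs(q[:,1])<450)&(abs(q[:,2])<8)
    A=np.c_[q[sel][:,:2],np.ones(sel.sum())]; print(nm,'plane',np.linalg.lstsq(A,q[sel][:,2],rcond=None)[0], sel.sum())
def show(n,lo,hi,p=None):
    a,b,c,d=boxes[n]
    out=[]
    p=w[b:d,a:c].reshape(-1,3); p=p[(p[:,2]>lo)&(p[:,2]<hi)]
    r=cv2.minAreaRect(p[:,:2].astype(np.float32)); c0,rr=fitcirc(p)
    m=p[:,:2].mean(0)
    # scene points near
    q=w2.reshape(-1,3); s=q[(np.hypot(*(q[:,:2]-m).T)<90)&(q[:,2]>lo)&(q[:,2]<hi)]
    r2=cv2.minAreaRect(s[:,:2].astype(np.float32)) if len(s)>4 else None
    print(n,len(p),'mean',m.round(1),'rect',np.round(np.hstack(r),1),'circ',c0.round(1),rr.round(1),'| scene',len(s),None if r2 is None else np.round(np.hstack(r2),1))
show('beaker',70,90); show('cup',50,66); show('egg_cup',54,70); show('egg_rack',30,40); show('egg_rack',55,85); show('sugar_pot',47,62);show('sugar_pot',62,82); show('egg_board',16,25); show('coffee_board',16,25)
for n in('egg_board','coffee_board'):
    print(n); show(n,10,17)
E
```

```text
beaker z hist {-8: 2, -4: 107, 0: 400, 4: 167, 8: 45, 12: 18, 16: 16, 20: 18, 24: 18, 28: 18, 32: 20, 36: 19, 40: 21, 44: 21, 48: 25, 52: 18, 56: 17, 60: 25, 64: 20, 68: 23, 72: 21, 76: 30, 80: 58, 84: 8}
cup z hist {-8: 1, -4: 73, 0: 215, 4: 136, 8: 37, 12: 18, 16: 16, 20: 16, 24: 12, 28: 10, 32: 13, 36: 16, 40: 10, 44: 12, 48: 21, 52: 20, 56: 53, 60: 19}
egg_cup z hist {-8: 3, -4: 97, 0: 173, 4: 19, 8: 1, 20: 1, 24: 23, 28: 45, 32: 31, 36: 17, 40: 8, 44: 10, 48: 8, 52: 5, 56: 16, 60: 57, 64: 13}
egg_rack z hist {-8: 13, -4: 430, 0: 682, 4: 78, 8: 18, 12: 13, 16: 19, 20: 15, 24: 20, 28: 37, 32: 305, 36: 229, 40: 9, 44: 1, 48: 5, 52: 10, 56: 10, 60: 22, 64: 28, 68: 43, 72: 46, 76: 11}
sugar_pot z hist {-8: 11, -4: 252, 0: 312, 4: 29, 8: 8, 12: 10, 16: 8, 20: 9, 24: 12, 28: 8, 32: 8, 36: 12, 40: 8, 44: 16, 48: 33, 52: 50, 56: 167, 60: 28, 64: 3, 68: 13, 72: 5, 76: 1}
egg_board z hist {-8: 12, -4: 537, 0: 1366, 4: 174, 8: 26, 12: 426, 16: 1121, 20: 1831, 24: 271, 28: 1}
coffee_board z hist {-8: 20, -4: 922, 0: 1648, 4: 184, 8: 44, 12: 479, 16: 989, 20: 1162, 24: 102, 28: 1}
top plane [
[... 1040 characters left out ...]
  12.5   43.2] circ [ 492.3 -384.4] 5.6 | scene 32 [ 495.9 -391.3   11.4   13.    78.1]
egg_board 3136 mean [471.3 179.6] rect [471.9 177.8 210.4 150.2  82.7] circ [471.8 177.1] 76.4 | scene 1172 [472.1 178.8 177.8 156.5  82.4]
coffee_board 2223 mean [ 482.1 -135.6] rect [ 483.  -137.9  100.1  240.3   11.8] circ [ 483.  -137.7] 78.0 | scene 1139 [ 481.7 -135.4  105.9  178.5   11.7]
egg_board
egg_board 637 mean [470.  161.3] rect [471.8 177.6 210.1 146.8  82.9] circ [471.6 173.1] 59.1 | scene 336 [493.5 163.  162.9 118.   76.3]
coffee_board
coffee_board 692 mean [ 484.9 -147.2] rect [ 482.9 -136.3   96.5  238.6   12.9] circ [ 484.2 -140.5] 62.6 | scene 543 [ 491.  -142.1   89.1  170.5   10.7]
```

```bash
cat >> h.py <<'E'
from scipy.spatial.transform import Rotation as Ro
def plan(xyz,yaw,dyn=True):
    """tool shift (cm) and turn (deg) to bring TCP to xyz pointing down, tool y along yaw deg (mod 180)"""
    o=env.get_obs(); R=np.array(o['orientation']); t=np.array(o['tcp_pos'])
    best=None
    for k in (yaw,yaw+180):
        a=np.radians(k); y=np.array([np.cos(a),np.sin(a),0]); z=np.array([0,0,-1.]); x=np.cross(y,z)
        r=Ro.from_matrix(R.T@np.c_[x,y,z]).as_rotvec(degrees=True)
        if best is None or np.linalg.norm(r)<np.linalg.norm(best): best=r
    print('t',round(o['time_s'],2),'tcp',t.round(1),'q7',round(o['qpos'][6],2),'shift cm',(R.T@(np.array(xyz)-t)/10).round(2),'rot',best.round(1),'open',round(o['opening'],3),'F',np.round(o['ft_force'],1))
E
python3 - <<'E'
from h import *
w=np.load('top1.npy'); w2=np.load('scene1.npy')
for ww,c in ((w,(667.6,172.6)),(w2,(669.5,166))):
    q=ww.reshape(-1,3); r=q[:,:2]-c; d=np.hypot(*r.T); s=(d>36)&(d<60)&(q[:,2]>22)&(q[:,2]<56)
    print('handle',s.sum(), np.degrees(np.arctan2(*r[s].mean(0)[::-1])))
for n,c in (('egg',(472,176)),('cof',(483,-138))):
    q=w2.reshape(-1,3); s=(np.hypot(*(q[:,:2]-c).T)<150)&(q[:,2]>16.5)&(q[:,2]<26)
    s2=cv2.minAreaRect(q[s][:,:2].astype(np.float32)); print(n,s.sum(),np.round(np.hstack(s2),1))
plan((668,170,140),20)
E
```

```text
handle 15 112.59407403207271
handle 1 114.04161664474908
egg 1622 [471.8 171.5 211.3 157.6  83.2]
cof 1644 [ 483.1 -143.6  108.4  242.5   11.8]
t 1.1 tcp [252.4 599.  239.6] q7 -0.06 shift cm [-54.95 -23.4    9.96] rot [ 0.   0.  47.2] open 0.999 F [-0.1 -0.1  0.5]
```

jog_arm:
  targets:
    - [[-55,-23.4,0],[0,0,44],1]
    - [[-55,-23.4,0],[0,0,44],1]
    - [[-55,-23.4,0],[0,0,44],1]
    - [[-55,-23.4,0],[0,0,44],1]
    - [[-55,-23.4,0],[0,0,44],1]
    - [[-55,-23.4,0],[0,0,44],1]
    - [[-55,-23.4,0],[0,0,44],1]
    - [[-55,-23.4,0],[0,0,44],1]
    - [[-55,-23.4,4],[0,0,44],1]
    - [[-55,-23.4,6],[0,0,44],1]
    - [[-55,-23.4,8],[0,0,44],1]
    - [[-55,-23.4,8],[0,0,44],1]
  grip_force: 15

```text
time_s: 2.1
tcp_pos: [597.5, 243.1, 196.3]
orientation: [[-0.393, 0.919, 0.001], [0.919, 0.393, 0.001], [0.0, 0.002, -1.0]]
ft_force: [0.3, 0.6, 0.6]
opening: 1.0
gripper_force: 0.0
```

Run:
```python
from h import *
plan((668.5,169.5,140),23)
```

```text
t 2.1 tcp [597.5 243.1 196.3] q7 0.05 shift cm [-9.56  3.63  5.63] rot [ 0.1 -0.   0.2] open 1.0 F [0.3 0.6 0.6]
```

jog_arm:
  targets:
    - [[-4,1.6,2],[0,0,0],1]
    - [[-8,3,4],[0,0,0],1]
    - [[-9.6,3.6,5.6],[0,0,0],1]
    - [[-9.6,3.6,5.6],[0,0,0],1]
    - [[-9.6,3.6,5.6],[0,0,0],1]
    - [[-9.6,3.6,5.6],[0,0,0],1]

```text
time_s: 2.6
tcp_pos: [666.6, 171.5, 140.1]
orientation: [[-0.394, 0.919, -0.0], [0.919, 0.394, 0.001], [0.001, 0.0, -1.0]]
ft_force: [-0.4, 0.3, -0.1]
opening: 0.998
gripper_force: 0.0
```

Run:
```python
from h import *
plan((668.5,169.5,140),23)
o=env.get_obs(); t=np.array(o['tcp_pos']);R=np.array(o['orientation'])
for c in ('scene','top'):
    d=snap(c,c+'2.png'); w=cloud(d); q=w.reshape(-1,3); q=q[~np.isnan(q[:,0])]
    l=(q-t)@R; np.save(c+'2l.npy',(w-t)@R)
    s=(abs(l[:,0])<120)&(abs(l[:,1])<120)&(l[:,2]<40)&(q[:,2]>90)
    for a in range(-200,40,15):
        k=s&(l[:,2]>=a)&(l[:,2]<a+15)
        if k.sum()>3: print(c,a,k.sum(),np.percentile(l[k][:,0],[3,97]).round(1),np.percentile(l[k][:,1],[3,97]).round(1))
```

```text
t 2.6 tcp [666.6 171.5 140.1] q7 0.22 shift cm [-0.26  0.1   0.01] rot [ 0.  -0.1  0.2] open 0.998 F [-0.4  0.3 -0.1]
scene -200 217 [-41.2   4. ] [-24.5  35.3]
scene -185 158 [-39.5   1.2] [-23.7  34.4]
scene -170 257 [-40.1   5.9] [-39.9  35.1]
scene -155 160 [-41.5  -7.9] [-49.5  15.9]
scene -140 194 [-26.8  16.8] [-48.9  14.5]
scene -125 199 [-26.4  18.6] [-49.7  15. ]
scene -110 654 [-37.7  26.3] [-91.9  91.7]
scene -95 484 [-40.5  19.8] [-86.2  92.7]
scene -80 428 [-41.7  10.4] [-81.8  85.7]
scene -65 160 [-40.9  28.3] [-83.3  85.5]
scene -50 57 [-15.5   5.3] [-61.   57.3]
scene -35 100 [-15.5   5.8] [-57.1  56. ]
scene -20 74 [-14.8   6.9] [-54.6  53.6]
scene -5 81 [-15.2   6.1] [-53.7  51.1]
scene 10 26 [-13.6   6.8] [-51.4  50.3]
top -200 14 [-34.6 -21.7] [-27.6  -7.2]
top -170 78 [-34.3  -9.7] [-47.5  -9. ]
top -155 77 [-34.  -8.] [-49.2 -23.1]
top -140 10 [-18.3  -3.7] [-49.3 -48.6]
top -125 14 [-19.4  -2.4] [-49.4 -46.2]
top -110 287 [-32.1   6.9] [-92.8 -48.7]
top -95 35 [-34.4   9.2] [-93.7 -48.5]
top -80 51 [-34.7 -23.1] [-72.1  27.3]
```

jog_arm:
  targets:
    - [[0,0,2],[0,0,0],1]
    - [[0,0,4],[0,0,0],1]
    - [[0,0,5.5],[0,0,0],1]
    - [[0,0,5.5],[0,0,0],1]
    - [[0,0,5.5],[0,0,0],1]

```text
time_s: 3.12
tcp_pos: [666.1, 172.1, 85.4]
orientation: [[-0.395, 0.919, -0.0], [0.919, 0.395, 0.001], [0.001, -0.0, -1.0]]
ft_force: [0.3, -0.2, 1.0]
opening: 0.999
gripper_force: 0.0
```

Run:
```python
from h import *
plan((668.7,170.4,41),23)
```

```text
t 3.12 tcp [666.1 172.1  85.4] q7 0.23 shift cm [-0.26  0.17  4.44] rot [-0.  -0.   0.3] open 0.999 F [ 0.3 -0.2  1. ]
```

jog_arm:
  targets:
    - [[-0.25,0.17,1.5],[0,0,0],1]
    - [[-0.25,0.17,3.2],[0,0,0],1]
    - [[-0.25,0.17,4.4],[0,0,0],1]
    - [[-0.25,0.17,4.4],[0,0,0],1]
    - [[-0.25,0.17,4.4],[0,0,0],0.6]
    - [[-0.25,0.17,4.4],[0,0,0],0.6]
    - [[-0.25,0.17,4.4],[0,0,0],0.6]
    - [[-0.25,0.17,4.4],[0,0,0],0.6]
    - [[-0.25,0.17,4.4],[0,0,0],0.6]
    - [[-0.25,0.17,4.4],[0,0,0],0.6]
  grip_force: 15

```text
time_s: 3.95
tcp_pos: [669.7, 168.8, 41.8]
orientation: [[-0.393, 0.919, 0.001], [0.919, 0.393, 0.0], [0.0, 0.001, -1.0]]
ft_force: [0.1, -0.2, 2.2]
opening: 0.682
gripper_force: 14.9
```

jog_arm:
  targets:
    - [[0,0,-2],[0,0,0],0.6]
    - [[0,0,-5],[0,0,0],0.6]
    - [[0,0,-8],[0,0,0],0.6]
    - [[-2,-3,-8],[0,0,0],0.6]
    - [[-4,-6.5,-8],[0,0,0],0.6]
    - [[-6,-10,-8],[0,0,0],0.6]
    - [[-8,-13.5,-8],[0,0,0],0.6]
    - [[-10,-17.3,-8],[0,0,0],0.6]
    - [[-12,-21,-8],[0,0,0],0.6]
    - [[-14,-25,-8],[0,0,0],0.6]
    - [[-15.9,-28.1,-8],[0,0,0],0.6]
    - [[-15.9,-28.1,-8],[0,0,0],0.6]

```text
time_s: 4.95
tcp_pos: [468.0, -95.5, 120.6]
orientation: [[-0.384, 0.923, -0.004], [0.923, 0.384, -0.002], [-0.0, -0.004, -1.0]]
ft_force: [-0.6, 0.6, -1.5]
opening: 0.678
gripper_force: 15.0
```

Run:
```python
from h import *
plan((472.8+0.7,-86.3-1.7,60),23)
for c in ('scene','top'):
    d=snap(c,c+'3.png')
a=cv2.imread('pics/scene3.png')[110:330,40:430]; cv2.imwrite('pics/scene3c.png',cv2.resize(a,None,fx=2,fy=2))
```

```text
t 4.95 tcp [468.  -95.5 120.6] q7 0.56 shift cm [0.48 0.82 6.06] rot [-0.2  0.  -0.4] open 0.678 F [-0.6  0.6 -1.5]
```

View pics/scene3c.png

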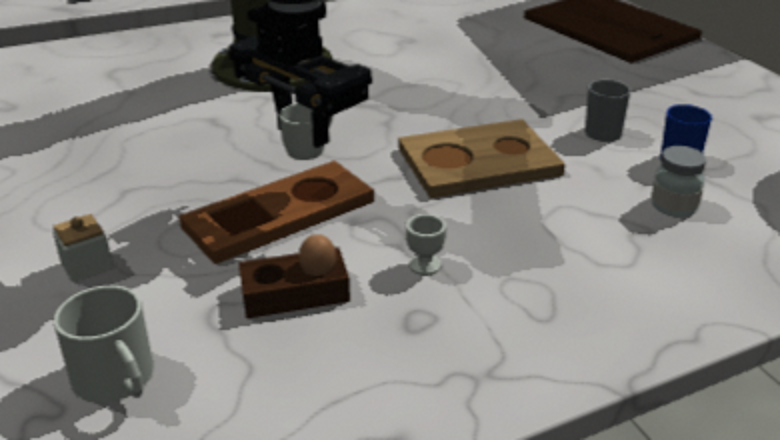

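The cup hangs upright in the jaws at crop (302,130), above the board's round recess at (316,190).

jog_arm:
  targets:
    - [[0.25,0.4,1.5],[0,0,0],0.6]
    - [[0.48,0.82,3],[0,0,-0.4],0.6]
    - [[0.48,0.82,4.5],[0,0,-0.4],0.6]
    - [[0.48,0.82,4.8],[0,0,-0.4],0.6]
    - [[0.48,0.82,4.8],[0,0,-0.4],0.6]

```text
time_s: 5.47
tcp_pos: [478.8, -79.1, 72.0]
orientation: [[-0.401, 0.916, -0.003], [0.916, 0.401, -0.0], [0.001, -0.002, -1.0]]
ft_force: [0.3, -0.6, -1.9]
opening: 0.682
gripper_force: 15.0
```

Run:
```python
from h import *
plan((473.5,-88,56.5),23)
```

```text
t 5.47 tcp [478.8 -79.1  72. ] q7 0.59 shift cm [-0.6  -0.84  1.55] rot [-0.1 -0.   0.7] open 0.682 F [ 0.3 -0.6 -1.9]
```

jog_arm:
  targets:
    - [[-0.55,-0.84,0],[0,0,0.7],0.6]
    - [[-0.55,-0.84,0],[0,0,0.7],0.6]
    - [[-0.55,-0.84,0],[0,0,0.7],0.6]
    - [[-0.55,-0.84,0],[0,0,0.7],0.6]

```text
time_s: 5.8
tcp_pos: [474.3, -88.9, 73.8]
orientation: [[-0.388, 0.922, 0.002], [0.922, 0.388, 0.0], [-0.0, 0.002, -1.0]]
ft_force: [-0.0, 0.3, -1.9]
opening: 0.678
gripper_force: 15.0
```

Run:
```python
from h import *
plan((473.5,-88,56.5),23)
```

```text
t 5.8 tcp [474.3 -88.9  73.8] q7 0.59 shift cm [ 0.11 -0.04  1.73] rot [ 0.1  0.  -0.2] open 0.678 F [-0.   0.3 -1.9]
```

jog_arm:
  targets:
    - [[0,0,0.6],[0,0,0],0.6]
    - [[0,0,1.2],[0,0,0],0.6]
    - [[0,0,1.5],[0,0,0],0.6]
    - [[0,0,1.65],[0,0,0],0.6]
    - [[0,0,1.75],[0,0,0],0.6]
    - [[0,0,1.75],[0,0,0],0.6]
    - [[0,0,1.75],[0,0,0],0.6]

```text
time_s: 6.38
tcp_pos: [473.1, -88.6, 55.7]
orientation: [[-0.388, 0.922, -0.002], [0.922, 0.388, 0.001], [0.001, -0.001, -1.0]]
ft_force: [-3.8, -0.1, 5.9]
opening: 0.678
gripper_force: 14.9
```

jog_arm:
  targets:
    - [[0,0,0],[0,0,0],0.75]
    - [[0,0,0],[0,0,0],0.95]
    - [[0,0,0],[0,0,0],1]
    - [[0,0,0],[0,0,0],1]
    - [[0,0,-2],[0,0,0],1]
    - [[0,0,-5],[0,0,0],1]
    - [[0,0,-9],[0,0,0],1]
    - [[0,0,-12],[0,0,0],1]
    - [[0,0,-12],[0,0,0],1]
    - [[0,0,-12],[0,0,0],1]
    - [[0,0,-12],[0,0,0],1]

```text
time_s: 7.3
tcp_pos: [473.3, -88.5, 174.9]
orientation: [[-0.388, 0.921, -0.001], [0.921, 0.388, 0.0], [0.0, -0.0, -1.0]]
ft_force: [-0.7, -0.1, -0.3]
opening: 1.001
gripper_force: 0.0
```

Run:
```python
from h import *
plan((494,-386.8,150),9.3)
d=snap('top','top4.png'); w=cloud(d); a=w.reshape(-1,3)
s=(np.hypot(a[:,0]-473,a[:,1]+86)<60)&(a[:,2]>62)&(a[:,2]<80)
print(s.sum(), np.hstack(cv2.minAreaRect(a[s][:,:2].astype(np.float32))) if s.sum()>4 else '')
```

```text
t 7.3 tcp [473.3 -88.5 174.9] q7 0.53 shift cm [-28.29  -9.68   2.48] rot [-0.  -0.  13.6] open 1.001 F [-0.7 -0.1 -0.3]
37 [475.07772827 -63.99092484  33.3631134   56.39632034  81.74293518]
```

jog_arm:
  targets:
    - [[-3.5,-1.2,0],[0,0,4],1]
    - [[-7,-2.4,0.5],[0,0,8],1]
    - [[-10.5,-3.6,1],[0,0,13.6],1]
    - [[-14,-4.8,1.5],[0,0,13.6],1]
    - [[-17.5,-6,2],[0,0,13.6],1]
    - [[-21,-7.2,2],[0,0,13.6],1]
    - [[-24.5,-8.4,2],[0,0,13.6],1]
    - [[-28.3,-9.7,2.5],[0,0,13.6],1]
    - [[-28.3,-9.7,2.5],[0,0,13.6],1]
    - [[-28.3,-9.7,2.5],[0,0,13.6],1]
    - [[-28.3,-9.7,2.5],[0,0,13.6],1]
    - [[-28.3,-9.7,2.5],[0,0,13.6],1]

```text
time_s: 8.35
tcp_pos: [494.4, -385.3, 149.4]
orientation: [[-0.162, 0.987, -0.001], [0.987, 0.163, 0.002], [0.002, -0.001, -1.0]]
ft_force: [0.3, 0.2, 0.2]
opening: 1.002
gripper_force: 0.0
```

Run:
```python
from h import *
plan((494,-386.8,33),9.3)
for c in ('top','scene'):
    d=snap(c,c+'5.png'); w=cloud(d); a=w.reshape(-1,3)
    s=(np.hypot(a[:,0]-473,a[:,1]+86)<50)&(a[:,2]>63)&(a[:,2]<82)
    if s.sum()>4: print(c,s.sum(), np.hstack(cv2.minAreaRect(a[s][:,:2].astype(np.float32))).round(1),np.percentile(a[s][:,2],[50,95]))
    s=(np.hypot(a[:,0]-484,a[:,1]+140)<150)&(a[:,2]>16.5)&(a[:,2]<26)
    print(np.round(np.hstack(cv2.minAreaRect(a[s][:,:2].astype(np.float32))),1))
```

```text
t 8.35 tcp [ 494.4 -385.3  149.4] q7 0.97 shift cm [-0.17 -0.05 11.64] rot [-0.  -0.1  0.1] open 1.002 F [0.3 0.2 0.2]
top 96 [469.5 -83.3  60.1  66.1  62.7] [72.12838262 75.49987728]
[ 530.4 -128.1  196.9  240.5   11.9]
scene 177 [473.  -91.6  59.1  62.9  68.9] [69.7643878  74.49210184]
[ 484.6 -143.5  106.2  241.5   11.2]
```

jog_arm:
  targets:
    - [[-0.15,0,4],[0,0,0],1]
    - [[-0.15,0,8],[0,0,0],1]
    - [[-0.15,0,10.5],[0,0,0],1]
    - [[-0.15,0,11.6],[0,0,0],1]
    - [[-0.15,0,11.6],[0,0,0],1]
    - [[-0.15,0,11.6],[0,0,0],0.5]
    - [[-0.15,0,11.6],[0,0,0],0.5]
    - [[-0.15,0,11.6],[0,0,0],0.5]
    - [[-0.15,0,11.6],[0,0,0],0.5]
    - [[-0.15,0,11.6],[0,0,0],0.5]
    - [[-0.15,0,11.6],[0,0,0],0.5]
  grip_force: 20

```text
time_s: 9.37
tcp_pos: [494.9, -388.8, 35.3]
orientation: [[-0.161, 0.987, 0.001], [0.987, 0.161, -0.0], [-0.001, 0.001, -1.0]]
ft_force: [-0.9, 1.0, 0.5]
opening: 0.633
gripper_force: 0.0
```

jog_arm:
  targets:
    - [[0,0,0],[0,0,0],0.5]
    - [[0,0,0],[0,0,0],0.5]
    - [[0,0,0],[0,0,0],0.5]
    - [[0,0,0],[0,0,0],0.5]

```text
time_s: 9.7
tcp_pos: [494.2, -388.8, 34.9]
orientation: [[-0.161, 0.987, -0.0], [0.987, 0.161, 0.0], [0.0, -0.0, -1.0]]
ft_force: [-2.0, 1.0, 5.7]
opening: 0.574
gripper_force: 20.0
```

Run:
```python
from h import *
plan((495.2,-193.9,120),11.8)
```

```text
t 9.7 tcp [ 494.2 -388.8   34.9] q7 1.04 shift cm [19.23  3.22 -8.5 ] rot [-0.  -0.  -2.6] open 0.574 F [-2.   1.   5.7]
```

jog_arm:
  targets:
    - [[0,0,-1],[0,0,0],0.5]
    - [[0,0,-3.5],[0,0,0],0.5]
    - [[0,0,-6.5],[0,0,0],0.5]
    - [[3,0.5,-6.5],[0,0,-1],0.5]
    - [[6.5,1,-6.5],[0,0,-2.5],0.5]
    - [[10,1.7,-6.5],[0,0,-2.5],0.5]
    - [[13.5,2.3,-6.5],[0,0,-2.5],0.5]
    - [[17,2.9,-6.5],[0,0,-2.5],0.5]
    - [[19,3.2,-6.5],[0,0,-2.5],0.5]
    - [[19,3.2,-6.5],[0,0,-2.5],0.5]
    - [[19,3.2,-6.5],[0,0,-2.5],0.5]
    - [[19,3.2,-6.5],[0,0,-2.5],0.5]

```text
time_s: 10.7
tcp_pos: [495.4, -196.8, 99.7]
orientation: [[-0.203, 0.979, 0.0], [0.979, 0.203, -0.001], [-0.001, 0.0, -1.0]]
ft_force: [-0.6, -0.8, -2.2]
opening: 0.571
gripper_force: 20.0
```

Run:
```python
from h import *
plan((494.9,-195.8,49),11.8)
```

```text
t 10.7 tcp [ 495.4 -196.8   99.7] q7 0.65 shift cm [ 0.11 -0.03  5.07] rot [ 0.   0.  -0.1] open 0.571 F [-0.6 -0.8 -2.2]
```

jog_arm:
  targets:
    - [[0.1,0,2],[0,0,0],0.5]
    - [[0.1,0,3.8],[0,0,0],0.5]
    - [[0.1,0,4.4],[0,0,0],0.5]
    - [[0.1,0,4.8],[0,0,0],0.5]
    - [[0.1,0,5.0],[0,0,0],0.5]
    - [[0.1,0,5.1],[0,0,0],0.5]
    - [[0.1,0,5.1],[0,0,0],0.5]
    - [[0.1,0,5.1],[0,0,0],0.5]

```text
time_s: 11.37
tcp_pos: [495.9, -195.3, 49.3]
orientation: [[-0.203, 0.979, 0.002], [0.979, 0.203, -0.0], [-0.001, 0.001, -1.0]]
ft_force: [-0.6, 0.2, -2.5]
opening: 0.571
gripper_force: 20.0
```

jog_arm:
  targets:
    - [[0,0,0.05],[0,0,0],0.5]
    - [[0,0,0.1],[0,0,0],0.5]
    - [[0,0,0.1],[0,0,0],0.5]
    - [[0,0,0.1],[0,0,0],0.5]

```text
time_s: 11.7
tcp_pos: [496.0, -195.2, 48.9]
orientation: [[-0.204, 0.979, 0.001], [0.979, 0.204, 0.0], [-0.0, 0.001, -1.0]]
ft_force: [-1.7, 1.1, 6.0]
opening: 0.577
gripper_force: 20.0
```

Contact. I'll release and retract.

jog_arm:
  targets:
    - [[0,0,0],[0,0,0],0.65]
    - [[0,0,0],[0,0,0],0.9]
    - [[0,0,0],[0,0,0],1]
    - [[0,0,0],[0,0,0],1]
    - [[0,0,0],[0,0,0],1]
    - [[0,0,-2],[0,0,0],1]
    - [[0,0,-5],[0,0,0],1]
    - [[0,0,-9],[0,0,0],1]
    - [[0,0,-11],[0,0,0],1]
    - [[0,0,-11],[0,0,0],1]
    - [[0,0,-11],[0,0,0],1]

```text
time_s: 12.62
tcp_pos: [496.1, -195.1, 158.6]
orientation: [[-0.204, 0.979, 0.003], [0.979, 0.204, 0.0], [-0.001, 0.003, -1.0]]
ft_force: [-0.1, 0.1, -0.7]
opening: 0.999
gripper_force: 0.0
```

Run:
```python
from h import *
plan((669.2,-12.4,150),50)
```

```text
t 12.62 tcp [ 496.1 -195.1  158.6] q7 0.61 shift cm [14.36 20.66  0.92] rot [  0.2   0.1 -38.2] open 0.999 F [-0.1  0.1 -0.7]
```

jog_arm:
  targets:
    - [[2,3,0],[0,0,0],1]
    - [[4.2,6,0],[0,0,0],1]
    - [[6.4,9,0],[0,0,0],1]
    - [[8.4,12,0],[0,0,0],1]
    - [[10.4,15,0],[0,0,0],1]
    - [[12.4,18,1],[0,0,0],1]
    - [[14.4,20.7,2],[0,0,0],1]
    - [[14.4,20.7,3],[0,0,0],1]
    - [[14.4,20.7,4],[0,0,0],1]
    - [[14.4,20.7,4],[0,0,0],1]
    - [[14.4,20.7,4],[0,0,0],1]
    - [[14.4,20.7,4],[0,0,0],1]

```text
time_s: 13.62
tcp_pos: [668.0, -13.8, 117.6]
orientation: [[-0.201, 0.98, -0.0], [0.98, 0.201, -0.001], [-0.0, -0.0, -1.0]]
ft_force: [-0.5, 0.6, 0.6]
opening: 1.002
gripper_force: 0.0
```

Run:
```python
from h import *
plan((669.2,-12.4,53),11.8)
for c in ('top','scene'):
    d=snap(c,c+'6.png'); w=cloud(d); a=w.reshape(-1,3)
    b=np.array((1,-2.2)) if c=='top' else np.array((-.7,4.1))
    for n,ctr,lo,hi in (('cup',(472.8,-86.3),64,80),('pot',(495.2,-193.9),62,74),('board',(484,-140),16.5,26)):
        p=a[:,:2]+b; s=(np.hypot(p[:,0]-ctr[0],p[:,1]-ctr[1])<(150 if n=='board' else 48))&(a[:,2]>lo)&(a[:,2]<hi)
        if s.sum()>4: print(c,n,s.sum(), np.hstack(cv2.minAreaRect(p[s].astype(np.float32))).round(1),np.percentile(a[s][:,2],50).round(1))
a=cv2.imread('pics/top6.png')[110:290,150:430]; cv2.imwrite('pics/top6c.png',cv2.resize(a,None,fx=2.8,fy=2.8,interpolation=cv2.INTER_CUBIC))
```

```text
t 13.62 tcp [668.  -13.8 117.6] q7 0.35 shift cm [0.11 0.15 6.46] rot [-0.   0.  -0.2] open 1.002 F [-0.5  0.6  0.6]
top cup 54 [ 471.1 -100.    34.9   59.2   81.6] 72.4
top pot 233 [ 497.  -194.    49.1   48.4   12.8] 71.5
top board 1380 [ 536.7 -155.9  196.8  187.7   11.8] 20.7
scene cup 163 [472.9 -87.   60.9  63.   24.4] 70.3
scene pot 215 [ 497.7 -194.3   50.1   48.9   12. ] 71.7
scene board 1280 [ 482.8 -139.3  105.9  241.9   12.3] 21.3
```

View pics/top6c.png

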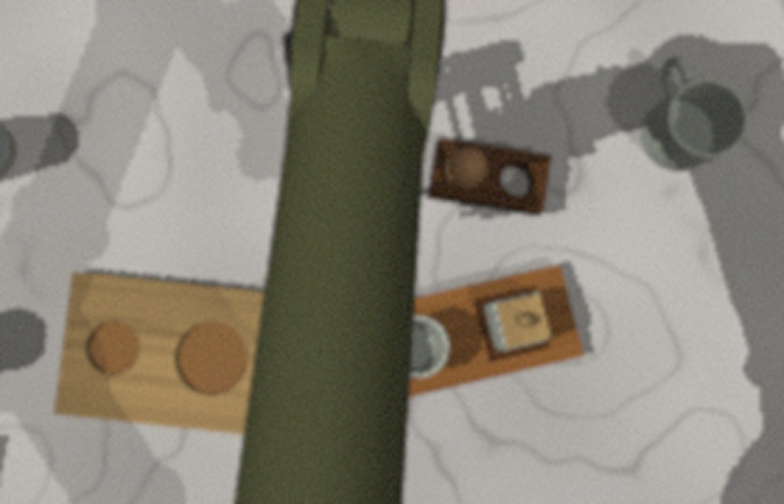

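The sugar pot (520,320) and the cup (425,345, half hidden by the arm) both sit inside their recesses. Next is the egg cup.

jog_arm:
  targets:
    - [[0.1,0.12,3],[0,0,0],1]
    - [[0.1,0.12,5],[0,0,0],1]
    - [[0.1,0.12,6.45],[0,0,0],1]
    - [[0.1,0.12,6.45],[0,0,0],1]
    - [[0.1,0.12,6.45],[0,0,0],0.5]
    - [[0.1,0.12,6.45],[0,0,0],0.5]
    - [[0.1,0.12,6.45],[0,0,0],0.5]
    - [[0.1,0.12,6.45],[0,0,0],0.5]
    - [[0.1,0.12,6.45],[0,0,0],0.5]
    - [[0.1,0.12,6.45],[0,0,0],0.5]
    - [[0.1,0.12,6.45],[0,0,0],0.5]
    - [[0.1,0.12,6.45],[0,0,0],0.5]
  grip_force: 12

```text
time_s: 14.72
tcp_pos: [669.6, -10.7, 53.3]
orientation: [[-0.204, 0.979, -0.0], [0.979, 0.204, 0.0], [0.0, 0.0, -1.0]]
ft_force: [-1.0, -0.3, 2.1]
opening: 0.541
gripper_force: 11.9
```

Run:
```python
from h import *
plan((479.3,227.2,100),11.8)
```

```text
t 14.72 tcp [669.6 -10.7  53.3] q7 0.37 shift cm [ 27.16 -13.78  -4.67] rot [ 0. -0. -0.] open 0.541 F [-1.  -0.3  2.1]
```

jog_arm:
  targets:
    - [[0,0,-1],[0,0,0],0.45]
    - [[0,0,-3.5],[0,0,0],0.45]
    - [[2,-1,-6],[0,0,0],0.45]
    - [[5,-2.5,-6],[0,0,0],0.45]
    - [[8.5,-4.3,-6],[0,0,0],0.45]
    - [[12,-6,-6],[0,0,0],0.45]
    - [[15.5,-7.8,-6],[0,0,0],0.45]
    - [[19,-9.5,-6],[0,0,0],0.45]
    - [[22.5,-11.3,-6],[0,0,0],0.45]
    - [[25.5,-12.9,-6],[0,0,0],0.45]
    - [[27.3,-13.8,-6],[0,0,0],0.45]
    - [[27.3,-13.8,-6],[0,0,0],0.45]

```text
time_s: 15.72
tcp_pos: [475.2, 234.0, 113.4]
orientation: [[-0.212, 0.977, -0.002], [0.977, 0.212, 0.003], [0.003, -0.001, -1.0]]
ft_force: [-0.5, 0.7, -1.2]
opening: 0.537
gripper_force: 12.0
```

jog_arm:
  targets:
    - [[0,0,0],[0,0,0],0.45]
    - [[0,0,0],[0,0,0],0.45]
    - [[0,0,0],[0,0,0],0.45]

```text
time_s: 15.97
tcp_pos: [480.0, 227.1, 113.3]
orientation: [[-0.201, 0.98, 0.001], [0.98, 0.201, -0.0], [-0.001, 0.001, -1.0]]
ft_force: [0.6, 1.1, -0.3]
opening: 0.538
gripper_force: 12.0
```

Run:
```python
from h import *
plan((479,228.7,67.5),11.8)
```

```text
t 15.97 tcp [480.  227.1 113.3] q7 -0.23 shift cm [ 0.18 -0.06  4.58] rot [ 0.   0.  -0.2] open 0.538 F [ 0.6  1.1 -0.3]
```

jog_arm:
  targets:
    - [[0.15,-0.05,1.5],[0,0,0],0.45]
    - [[0.15,-0.05,3],[0,0,0],0.45]
    - [[0.15,-0.05,4],[0,0,0],0.45]
    - [[0.15,-0.05,4.4],[0,0,0],0.45]
    - [[0.15,-0.05,4.6],[0,0,0],0.45]
    - [[0.15,-0.05,4.65],[0,0,0],0.45]
    - [[0.15,-0.05,4.65],[0,0,0],0.45]
    - [[0.15,-0.05,4.65],[0,0,0],0.45]

```text
time_s: 16.63
tcp_pos: [478.8, 229.5, 67.2]
orientation: [[-0.203, 0.979, 0.001], [0.979, 0.203, 0.0], [0.0, 0.001, -1.0]]
ft_force: [-1.1, -0.0, 2.2]
opening: 0.538
gripper_force: 11.9
```

jog_arm:
  targets:
    - [[0,0,0],[0,0,0],0.6]
    - [[0,0,0],[0,0,0],0.8]
    - [[0,0,0],[0,0,0],1]
    - [[0,0,0],[0,0,0],1]
    - [[0,0,0],[0,0,0],1]
    - [[0,0,-2],[0,0,0],1]
    - [[0,0,-5],[0,0,0],1]
    - [[0,0,-8],[0,0,0],1]
    - [[0,0,-9],[0,0,0],1]
    - [[0,0,-9],[0,0,0],1]

```text
time_s: 17.47
tcp_pos: [480.1, 231.1, 159.7]
orientation: [[-0.204, 0.979, 0.005], [0.979, 0.204, 0.004], [0.003, 0.006, -1.0]]
ft_force: [0.2, -0.4, 0.4]
opening: 0.995
gripper_force: 0.0
```

Run:
```python
from h import *
plan((657.6,-146.9,130),11.8)
```

```text
t 17.47 tcp [480.1 231.1 159.7] q7 -0.25 shift cm [-40.63   9.66   2.92] rot [ 0.3 -0.2 -0. ] open 0.995 F [ 0.2 -0.4  0.4]
```

jog_arm:
  targets:
    - [[-3,0.7,0],[0,0,0],1]
    - [[-7,1.7,0],[0,0,0],1]
    - [[-11,2.6,0],[0,0,0],1]
    - [[-15,3.6,0],[0,0,0],1]
    - [[-19,4.5,0],[0,0,0],1]
    - [[-23,5.5,0],[0,0,0],1]
    - [[-27,6.4,0],[0,0,0],1]
    - [[-31,7.4,0],[0,0,0],1]
    - [[-35,8.3,0],[0,0,0],1]
    - [[-38.5,9.2,1],[0,0,0],1]
    - [[-40.6,9.7,2],[0,0,0],1]
    - [[-40.6,9.7,3],[0,0,0],1]

```text
time_s: 18.47
tcp_pos: [655.1, -155.4, 124.1]
orientation: [[-0.196, 0.981, -0.002], [0.981, 0.196, -0.005], [-0.005, -0.003, -1.0]]
ft_force: [-1.1, -0.8, -0.5]
opening: 1.0
gripper_force: 0.0
```

jog_arm:
  targets:
    - [[0,0,0],[0,0,0],1]
    - [[0,0,0],[0,0,0],1]
    - [[0,0,0],[0,0,0],1]
    - [[0,0,0],[0,0,0],1]

```text
time_s: 18.8
tcp_pos: [656.1, -145.7, 127.0]
orientation: [[-0.206, 0.978, 0.001], [0.978, 0.206, 0.001], [0.001, 0.001, -1.0]]
ft_force: [-0.0, -0.0, -1.0]
opening: 1.001
gripper_force: 0.0
```

Run:
```python
from h import *
plan((657.6,-146.9,57),11.8)
for c in ('top','scene'):
    d=snap(c,c+'7.png'); w=cloud(d); a=w.reshape(-1,3)
    b=np.array((1,-2.2)) if c=='top' else np.array((-.7,4.1))
    for n,ctr,lo,hi in (('eggcup',(479,228),68,86),('eggboard',(473,175.6),16.5,26),('egg',(657.6,-146.9),55,85),('rack',(652,-175),30,40)):
        p=a[:,:2]+b; s=(np.hypot(p[:,0]-ctr[0],p[:,1]-ctr[1])<(130 if 'board' in n else 75 if n=='rack' else 35))&(a[:,2]>lo)&(a[:,2]<hi)
        if s.sum()>4: print(c,n,s.sum(), np.hstack(cv2.minAreaRect(p[s].astype(np.float32))).round(1),np.percentile(a[s][:,2],[50,98]).round(1),p[s].mean(0).round(1))
```

```text
t 18.8 tcp [ 656.1 -145.7  127. ] q7 0.59 shift cm [-0.16  0.12  7.  ] rot [ 0.1 -0.1  0.1] open 1.001 F [-0. -0. -1.]
top eggcup 101 [479.7 225.9  47.3  46.5  45.1] [76.5 81.9] [479.2 226.3]
top eggboard 2996 [473.  175.5 210.5 150.2  82.7] [21. 25.] [472.4 175.2]
top egg 58 [ 655.3 -138.4   32.9   20.6    2. ] [67.1 77.8] [ 655.1 -135.8]
top rack 143 [ 660.  -132.8   35.2   61.7   80.9] [35.4 39.2] [ 656.5 -127. ]
scene eggcup 108 [478.6 225.3  46.1  47.8   7.1] [74.1 78.8] [480.4 224.6]
scene eggboard 1546 [471.3 174.8 212.2 158.3  82.4] [21.3 24.1] [480.9 166.9]
scene egg 210 [ 661.8 -148.2   39.9   31.    77.1] [67.8 77.4] [ 665.  -149.2]
scene rack 688 [ 652.3 -175.   120.4   67.5   80.5] [36.2 38.8] [ 657.3 -182.4]
```

jog_arm:
  targets:
    - [[-0.1,0.1,2.5],[0,0,0],1]
    - [[-0.1,0.1,5],[0,0,0],1]
    - [[-0.1,0.1,6.5],[0,0,0],1]
    - [[-0.1,0.1,7],[0,0,0],1]
    - [[-0.1,0.1,7],[0,0,0],1]
    - [[-0.1,0.1,7],[0,0,0],1]

```text
time_s: 19.4
tcp_pos: [657.5, -148.6, 57.4]
orientation: [[-0.204, 0.979, 0.001], [0.979, 0.204, -0.0], [-0.0, 0.001, -1.0]]
ft_force: [1.1, 0.0, -0.9]
opening: 1.0
gripper_force: 0.0
```

Run:
```python
from h import *
plan((657.4,-146.5,57),11.8)
```

```text
t 19.4 tcp [ 657.5 -148.6   57.4] q7 0.62 shift cm [0.21 0.04 0.04] rot [ 0.1  0.  -0. ] open 1.0 F [ 1.1  0.  -0.9]
```

jog_arm:
  targets:
    - [[0.2,0.04,0.04],[0,0,0],1]
    - [[0.2,0.04,0.04],[0,0,0],0.7]
    - [[0.2,0.04,0.04],[0,0,0],0.4]
    - [[0.2,0.04,0.04],[0,0,0],0.4]
    - [[0.2,0.04,0.04],[0,0,0],0.4]
    - [[0.2,0.04,0.04],[0,0,0],0.4]
    - [[0.2,0.04,0.04],[0,0,0],0.4]
    - [[0.2,0.04,0.04],[0,0,0],0.4]
    - [[0.2,0.04,0.04],[0,0,0],0.4]
    - [[0.2,0.04,0.04],[0,0,0],0.4]
    - [[0.2,0.04,0.04],[0,0,0],0.4]
    - [[0.2,0.04,0.04],[0,0,0],0.4]
  grip_force: 10

```text
time_s: 20.4
tcp_pos: [656.7, -146.6, 56.1]
orientation: [[-0.204, 0.979, -0.0], [0.979, 0.204, 0.0], [0.0, -0.0, -1.0]]
ft_force: [-0.4, -0.1, 0.4]
opening: 0.48
gripper_force: 10.0
```

jog_arm:
  targets:
    - [[0,0,-0.7],[0,0,0],0.4]
    - [[0,0,-1.8],[0,0,0],0.4]
    - [[0,0,-3.5],[0,0,0],0.4]
    - [[0,0,-6],[0,0,0],0.4]
    - [[0,0,-8],[0,0,0],0.4]
    - [[0,0,-8],[0,0,0],0.4]
    - [[0,0,-8],[0,0,0],0.4]

```text
time_s: 20.98
tcp_pos: [658.1, -146.8, 138.4]
orientation: [[-0.204, 0.979, 0.004], [0.979, 0.204, -0.0], [-0.001, 0.004, -1.0]]
ft_force: [-1.0, 0.8, -2.5]
opening: 0.483
gripper_force: 10.0
```

Run:
```python
from h import *
plan((479.3,225.7,150),11.8)
o=env.get_obs(); t=np.array(o['tcp_pos'])
d=snap('scene','scene8.png'); 
E_=np.array(d['extrinsics']); c=E_[:3,:3]@t+E_[:3,3]; u=int(d['cx']+d['fx']*c[0]/-c[2]); v=int(d['cy']-d['fy']*c[1]/-c[2]); print(u,v)
a=cv2.imread('pics/scene8.png')[v-60:v+90,u-90:u+90]; cv2.imwrite('pics/scene8c.png',cv2.resize(a,None,fx=3.5,fy=3.5,interpolation=cv2.INTER_CUBIC))
```

```text
t 20.98 tcp [ 658.1 -146.8  138.4] q7 0.58 shift cm [40.11 -9.91 -1.24] rot [ 0.2  0.1 -0. ] open 0.483 F [-1.   0.8 -2.5]
197 205
```

View pics/scene8c.png

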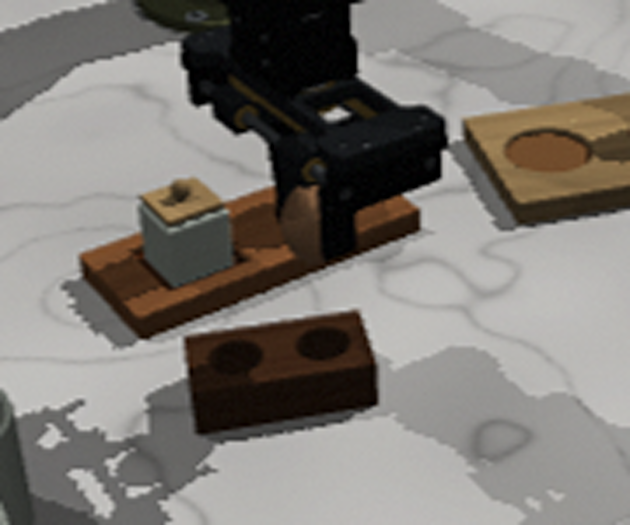

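The egg is held upright at (303,220) and both rack holes are empty. I'll carry it gently to the egg cup.

jog_arm:
  targets:
    - [[0.8,-0.2,-0.5],[0,0,0],0.4]
    - [[2.3,-0.6,-1],[0,0,0],0.4]
    - [[4.5,-1.1,-1.2],[0,0,0],0.4]
    - [[7,-1.7,-1.2],[0,0,0],0.4]
    - [[9.5,-2.3,-1.2],[0,0,0],0.4]
    - [[12,-3,-1.2],[0,0,0],0.4]
    - [[14.5,-3.6,-1.2],[0,0,0],0.4]
    - [[17,-4.2,-1.2],[0,0,0],0.4]
    - [[19.5,-4.8,-1.2],[0,0,0],0.4]
    - [[22,-5.4,-1.2],[0,0,0],0.4]
    - [[24.5,-6.1,-1.2],[0,0,0],0.4]
    - [[26.5,-6.6,-1.2],[0,0,0],0.4]

```text
time_s: 22.03
tcp_pos: [535.9, 102.0, 147.1]
orientation: [[-0.206, 0.979, -0.003], [0.979, 0.206, 0.0], [0.001, -0.003, -1.0]]
ft_force: [0.3, 0.5, -0.1]
opening: 0.478
gripper_force: 10.0
```

jog_arm:
  targets:
    - [[1.5,-0.4,0],[0,0,0],0.4]
    - [[3.5,-0.9,0],[0,0,0],0.4]
    - [[6,-1.5,0],[0,0,0],0.4]
    - [[8.5,-2.1,0],[0,0,0],0.4]
    - [[10.8,-2.6,0],[0,0,0],0.4]
    - [[12.5,-3.1,0],[0,0,0],0.4]
    - [[13.3,-3.3,0],[0,0,0],0.4]
    - [[13.6,-3.35,0],[0,0,0],0.4]
    - [[13.6,-3.35,0],[0,0,0],0.4]
    - [[13.6,-3.35,0],[0,0,0],0.4]
    - [[13.6,-3.35,0],[0,0,0],0.4]

```text
time_s: 22.95
tcp_pos: [478.5, 224.2, 148.0]
orientation: [[-0.201, 0.98, 0.0], [0.98, 0.201, -0.001], [-0.001, 0.0, -1.0]]
ft_force: [-0.9, 0.4, -1.2]
opening: 0.482
gripper_force: 10.0
```

Run:
```python
from h import *
plan((479.3,225.7,97),11.8)
d=snap('scene','scene9.png')
o=env.get_obs(); t=np.array(o['tcp_pos'])
E_=np.array(d['extrinsics']); c=E_[:3,:3]@t+E_[:3,3]; u=int(d['cx']+d['fx']*c[0]/-c[2]); v=int(d['cy']-d['fy']*c[1]/-c[2]); print(u,v)
a=cv2.imread('pics/scene9.png')[v-40:v+60,u-60:u+60]; cv2.imwrite('pics/scene9c.png',cv2.resize(a,None,fx=5,fy=5,interpolation=cv2.INTER_CUBIC))
# egg pixels: brown points near tool axis below fingers
w=cloud(d).reshape(-1,3); im=d['image'].reshape(-1,3).astype(int)
p=w+[-.7,4.1,0]; s=(np.hypot(p[:,0]-t[0],p[:,1]-t[1])<35)&(w[:,2]>t[2]-45)&(im[:,0]-im[:,2]>25)&(w[:,2]<t[2]+30)
for a in range(-45,30,6):
    k=s&(w[:,2]-t[2]>=a)&(w[:,2]-t[2]<a+6)
    if k.sum()>2:print(a,k.sum(),p[k].mean(0).round(1))
```

```text
t 22.95 tcp [478.5 224.2 148. ] q7 -0.24 shift cm [0.13 0.11 5.1 ] rot [ 0.   0.  -0.2] open 0.482 F [-0.9  0.4 -1.2]
298 143
-9 13 [491.1 210.6 142.8]
-3 19 [488.9 209.6 148.3]
3 15 [492.1 212.8 154.8]
9 20 [486.7 214.3 159.9]
15 31 [482.9 219.5 166. ]
21 3 [493.4 221.8 171.5]
```

View pics/scene9c.png

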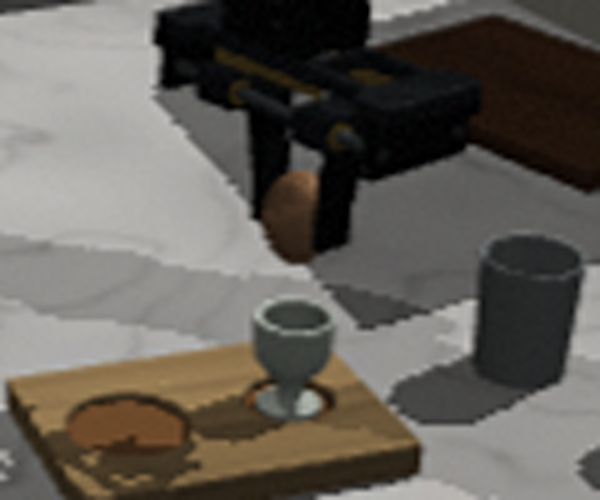

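The egg is upright at (300,215), directly above the egg cup at (293,315), which stands in the small recess. Lowering now.

jog_arm:
  targets:
    - [[0.12,0.08,1],[0,0,0],0.4]
    - [[0.12,0.08,2.2],[0,0,0],0.4]
    - [[0.12,0.08,3.4],[0,0,0],0.4]
    - [[0.12,0.08,4.4],[0,0,0],0.4]
    - [[0.12,0.08,4.9],[0,0,0],0.4]
    - [[0.12,0.08,5.1],[0,0,0],0.4]
    - [[0.12,0.08,5.1],[0,0,0],0.4]
    - [[0.12,0.08,5.1],[0,0,0],0.4]

```text
time_s: 23.67
tcp_pos: [478.6, 227.2, 97.2]
orientation: [[-0.204, 0.979, 0.0], [0.979, 0.204, 0.0], [-0.0, 0.0, -1.0]]
ft_force: [1.1, 0.5, -1.0]
opening: 0.48
gripper_force: 10.0
```

Run:
```python
from h import *
plan((479.2,225.7,95),11.8)
```

```text
t 23.67 tcp [478.6 227.2  97.2] q7 -0.21 shift cm [-0.16  0.03  0.22] rot [ 0.  0. -0.] open 0.48 F [ 1.1  0.5 -1. ]
```

jog_arm:
  targets:
    - [[-0.12,0.03,0.05],[0,0,0],0.4]
    - [[-0.12,0.03,0.15],[0,0,0],0.4]
    - [[-0.12,0.03,0.22],[0,0,0],0.4]
    - [[-0.12,0.03,0.22],[0,0,0],0.4]
    - [[-0.12,0.03,0.22],[0,0,0],0.4]

```text
time_s: 24.08
tcp_pos: [479.0, 226.2, 95.1]
orientation: [[-0.204, 0.979, 0.0], [0.979, 0.204, 0.0], [0.0, 0.0, -1.0]]
ft_force: [0.3, -0.2, 0.0]
opening: 0.478
gripper_force: 10.0
```

jog_arm:
  targets:
    - [[0,0,0.05],[0,0,0],0.4]
    - [[0,0,0.1],[0,0,0],0.4]
    - [[0,0,0.1],[0,0,0],0.4]
    - [[0,0,0.1],[0,0,0],0.4]

```text
time_s: 24.42
tcp_pos: [479.1, 226.4, 94.3]
orientation: [[-0.204, 0.979, 0.001], [0.979, 0.204, 0.001], [0.001, 0.001, -1.0]]
ft_force: [-1.0, 0.8, 2.4]
opening: 0.481
gripper_force: 10.1
```

jog_arm:
  targets:
    - [[0,0,0],[0,0,0],0.5]
    - [[0,0,0],[0,0,0],0.53]
    - [[0,0,0],[0,0,0],0.6]
    - [[0,0,0],[0,0,0],0.75]
    - [[0,0,0],[0,0,0],0.95]
    - [[0,0,0],[0,0,0],1]
    - [[0,0,0],[0,0,0],1]
    - [[0,0,0],[0,0,0],1]

```text
time_s: 25.08
tcp_pos: [478.9, 226.0, 93.9]
orientation: [[-0.204, 0.979, 0.0], [0.979, 0.204, -0.0], [-0.0, 0.0, -1.0]]
ft_force: [-0.0, -0.0, -0.3]
opening: 0.893
gripper_force: 0.0
```

jog_arm:
  targets:
    - [[0,0,-0.7],[0,0,0],1]
    - [[0,0,-2],[0,0,0],1]
    - [[0,0,-4],[0,0,0],1]
    - [[0,0,-7],[0,0,0],1]
    - [[0,0,-9],[0,0,0],1]
    - [[0,0,-9],[0,0,0],1]
    - [[0,0,-9],[0,0,0],1]
    - [[0,0,-9],[0,0,0],1]

```text
time_s: 25.75
tcp_pos: [478.5, 225.8, 183.6]
orientation: [[-0.204, 0.979, -0.001], [0.979, 0.204, -0.0], [-0.0, -0.001, -1.0]]
ft_force: [-0.2, -0.5, -0.0]
opening: 1.0
gripper_force: 0.0
```

Run:
```python
from h import *
plan((476.6,402.3,150),11.8)
d=snap('scene','scene10.png')
a=cv2.imread('pics/scene10.png')[100:210,230:390]; cv2.imwrite('pics/scene10c.png',cv2.resize(a,None,fx=4,fy=4,interpolation=cv2.INTER_CUBIC))
```

```text
t 25.75 tcp [478.5 225.8 183.6] q7 -0.25 shift cm [17.31  3.41  3.35] rot [-0.  0. -0.] open 1.0 F [-0.2 -0.5 -0. ]
```

View pics/scene10c.png

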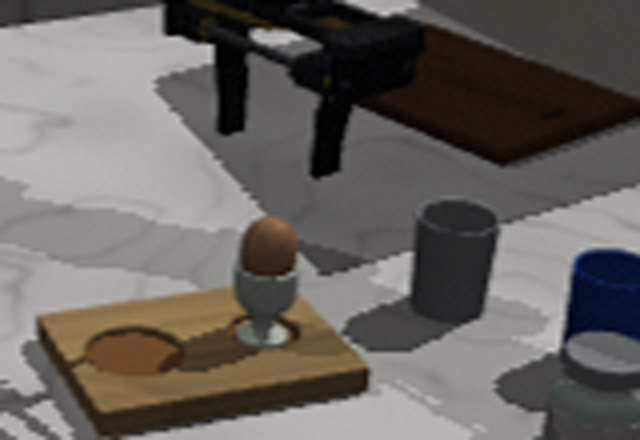

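The egg stands upright in the cup at (270,245). Last is the beaker; I'll carry it back high over the egg.

jog_arm:
  targets:
    - [[2.5,0.5,0],[0,0,0],1]
    - [[6,1.2,0],[0,0,0],1]
    - [[9.5,1.9,0],[0,0,0],1]
    - [[13,2.6,0],[0,0,0],1]
    - [[16,3.2,0],[0,0,0],1]
    - [[17.3,3.4,2],[0,0,0],1]
    - [[17.3,3.4,5],[0,0,0],1]
    - [[17.3,3.4,7],[0,0,0],1]
    - [[17.3,3.4,7],[0,0,0],1]
    - [[17.3,3.4,7],[0,0,0],1]
    - [[17.3,3.4,7],[0,0,0],1]

```text
time_s: 26.72
tcp_pos: [477.5, 402.2, 114.6]
orientation: [[-0.203, 0.979, 0.001], [0.979, 0.203, 0.0], [0.0, 0.001, -1.0]]
ft_force: [0.3, 0.6, 0.5]
opening: 1.002
gripper_force: 0.0
```

Run:
```python
from h import *
plan((476.6,402.3,48),11.8)
```

```text
t 26.72 tcp [477.5 402.2 114.6] q7 -0.45 shift cm [ 0.02 -0.09  6.66] rot [ 0.  -0.  -0.1] open 1.002 F [0.3 0.6 0.5]
```

jog_arm:
  targets:
    - [[0,-0.07,2.5],[0,0,0],1]
    - [[0,-0.07,5],[0,0,0],1]
    - [[0,-0.07,6.6],[0,0,0],1]
    - [[0,-0.07,6.6],[0,0,0],1]
    - [[0,-0.07,6.6],[0,0,0],0.6]
    - [[0,-0.07,6.6],[0,0,0],0.6]
    - [[0,-0.07,6.6],[0,0,0],0.6]
    - [[0,-0.07,6.6],[0,0,0],0.6]
    - [[0,-0.07,6.6],[0,0,0],0.6]
    - [[0,-0.07,6.6],[0,0,0],0.6]
    - [[0,-0.07,6.6],[0,0,0],0.6]
  grip_force: 15

```text
time_s: 27.63
tcp_pos: [476.8, 403.0, 49.6]
orientation: [[-0.204, 0.979, 0.001], [0.979, 0.204, 0.002], [0.002, 0.002, -1.0]]
ft_force: [-2.2, -1.2, 6.2]
opening: 0.756
gripper_force: 15.0
```

jog_arm:
  targets:
    - [[0,0,0],[0,0,0],0.6]
    - [[0,0,-1],[0,0,0],0.6]
    - [[0,0,-4],[0,0,0],0.6]
    - [[0,0,-8],[0,0,0],0.6]
    - [[0,0,-12],[0,0,0],0.6]
    - [[0,0,-16],[0,0,0],0.6]
    - [[0,0,-17],[0,0,0],0.6]
    - [[0,0,-17],[0,0,0],0.6]
    - [[0,0,-17],[0,0,0],0.6]

```text
time_s: 28.38
tcp_pos: [476.2, 402.0, 217.9]
orientation: [[-0.204, 0.979, 0.0], [0.979, 0.204, 0.0], [0.0, 0.0, -1.0]]
ft_force: [-0.6, 0.1, -2.7]
opening: 0.756
gripper_force: 15.0
```

Run:
```python
from h import *
plan((466.5,124,63),11.8)
```

```text
t 28.38 tcp [476.2 402.  217.9] q7 -0.47 shift cm [-27.02  -6.61  15.48] rot [ 0.  -0.  -0.1] open 0.756 F [-0.6  0.1 -2.7]
```

jog_arm:
  targets:
    - [[-2,-0.5,0],[0,0,0],0.6]
    - [[-5,-1.2,0],[0,0,0],0.6]
    - [[-8.5,-2.1,0],[0,0,0],0.6]
    - [[-12,-2.9,0],[0,0,0],0.6]
    - [[-15.5,-3.8,0],[0,0,0],0.6]
    - [[-19,-4.6,0],[0,0,0],0.6]
    - [[-22.5,-5.5,0],[0,0,0],0.6]
    - [[-25.5,-6.2,0],[0,0,0],0.6]
    - [[-27,-6.6,0],[0,0,0],0.6]
    - [[-27,-6.6,0],[0,0,0],0.6]
    - [[-27,-6.6,0],[0,0,0],0.6]
    - [[-27,-6.6,0],[0,0,0],0.6]

```text
time_s: 29.38
tcp_pos: [465.9, 126.0, 216.8]
orientation: [[-0.206, 0.979, -0.002], [0.979, 0.206, -0.0], [0.0, -0.002, -1.0]]
ft_force: [0.5, 0.9, -1.8]
opening: 0.755
gripper_force: 15.0
```

jog_arm:
  targets:
    - [[0,0,2],[0,0,0],0.6]
    - [[0,0,5],[0,0,0],0.6]
    - [[0,0,9],[0,0,0],0.6]
    - [[0,0,12],[0,0,0],0.6]
    - [[0,0,13],[0,0,0],0.6]
    - [[0,0,13],[0,0,0],0.6]
    - [[0,0,13],[0,0,0],0.6]
    - [[0,0,13],[0,0,0],0.6]

```text
time_s: 30.05
tcp_pos: [468.2, 125.5, 89.7]
orientation: [[-0.205, 0.979, 0.003], [0.979, 0.205, 0.001], [0.001, 0.003, -1.0]]
ft_force: [0.1, 0.6, -0.9]
opening: 0.753
gripper_force: 15.0
```

Run:
```python
from h import *
plan((466.5,124,63.5),11.8)
```

```text
t 30.05 tcp [468.2 125.5  89.7] q7 -0.06 shift cm [-0.11 -0.21  2.62] rot [ 0.2 -0.   0. ] open 0.753 F [ 0.1  0.6 -0.9]
```

jog_arm:
  targets:
    - [[-0.1,-0.15,1],[0,0,0],0.6]
    - [[-0.1,-0.15,1.8],[0,0,0],0.6]
    - [[-0.1,-0.15,2.3],[0,0,0],0.6]
    - [[-0.1,-0.15,2.5],[0,0,0],0.6]
    - [[-0.1,-0.15,2.6],[0,0,0],0.6]
    - [[-0.1,-0.15,2.6],[0,0,0],0.6]
    - [[-0.1,-0.15,2.6],[0,0,0],0.6]

```text
time_s: 30.63
tcp_pos: [465.0, 123.0, 63.3]
orientation: [[-0.203, 0.979, -0.002], [0.979, 0.203, 0.001], [0.001, -0.002, -1.0]]
ft_force: [-5.8, -2.5, 13.7]
opening: 0.75
gripper_force: 15.0
```

jog_arm:
  targets:
    - [[0,0,-0.05],[0,0,0],0.6]
    - [[0,0,-0.05],[0,0,0],0.6]
    - [[0,0,-0.05],[0,0,0],0.78]
    - [[0,0,-0.05],[0,0,0],0.9]
    - [[0,0,-0.05],[0,0,0],1]
    - [[0,0,-0.05],[0,0,0],1]
    - [[0,0,-1.5],[0,0,0],1]
    - [[0,0,-4],[0,0,0],1]
    - [[0,0,-8],[0,0,0],1]
    - [[0,0,-12],[0,0,0],1]
    - [[0,0,-15],[0,0,0],1]
    - [[0,0,-15],[0,0,0],1]

```text
time_s: 31.63
tcp_pos: [469.3, 124.3, 218.6]
orientation: [[-0.203, 0.979, 0.011], [0.979, 0.203, 0.006], [0.003, 0.012, -1.0]]
ft_force: [1.2, 0.7, 0.7]
opening: 0.998
gripper_force: 0.0
```

jog_arm:
  targets:
    - [[3,-3,-2],[0,0,0],1]
    - [[6,-6,-4],[0,0,0],1]
    - [[9,-6,-6],[0,0,0],1]
    - [[13,-6,-6],[0,0,0],1]
    - [[17,-6,-6],[0,0,0],1]
    - [[21,-6,-6],[0,0,0],1]
    - [[25,-6,-6],[0,0,0],1]
    - [[29,-6,-6],[0,0,0],1]
    - [[33,-6,-6],[0,0,0],1]
    - [[33,-6,-6],[0,0,0],1]
    - [[33,-6,-6],[0,0,0],1]

```text
time_s: 32.55
tcp_pos: [337.7, 436.1, 270.2]
orientation: [[-0.208, 0.978, -0.001], [0.978, 0.208, -0.002], [-0.002, -0.002, -1.0]]
ft_force: [1.3, 0.4, 0.1]
opening: 1.002
gripper_force: 0.0
```

Run:
```python
from h import *
plan((466.5,124,63.5),11.8)
ims=[]
for c in ('top','scene'):
    d=snap(c,c+'11.png'); w=cloud(d); a=w.reshape(-1,3)
    b=np.array((1,-2.2)) if c=='top' else np.array((-.7,4.1))
    for n,ctr,lo,hi in (('beaker',(466.5,124),84,102),('egg',(479,226),90,125),('eggboard',(473,175.6),16.5,26),('cup',(472.8,-86.3),64,80),('pot',(495.2,-193.9),62,74),('cofboard',(484,-140),16.5,26)):
        p=a[:,:2]+b; s=(np.hypot(p[:,0]-ctr[0],p[:,1]-ctr[1])<(140 if 'board' in n else 45))&(a[:,2]>lo)&(a[:,2]<hi)
        if s.sum()>4: print(c,n,s.sum(), np.hstack(cv2.minAreaRect(p[s].astype(np.float32))).round(1),np.percentile(a[s][:,2],[50,98]).round(1))
a=cv2.imread('pics/top11.png')[120:290,70:430]; cv2.imwrite('pics/top11c.png',cv2.resize(a,None,fx=2.2,fy=2.2,interpolation=cv2.INTER_CUBIC))
a=cv2.imread('pics/scene11.png')[110:310,60:400]; cv2.imwrite('pics/scene11c.png',cv2.resize(a,None,fx=2.3,fy=2.3,interpolation=cv2.INTER_CUBIC))
```

```text
t 32.55 tcp [337.7 436.1 270.2] q7 -0.74 shift cm [-33.17   6.12  20.71] rot [-0.1  0.1  0.2] open 1.002 F [1.3 0.4 0.1]
top beaker 84 [465.  123.9  63.9  63.5  43.3] [94.5 98. ]
top egg 187 [479.4 225.7  37.8  40.8  89.8] [107.9 116.2]
top eggboard 3087 [473.  175.7 210.6 150.2  82.8] [21.1 25. ]
top cup 94 [472.8 -86.7  60.4  61.1  65.2] [71.7 76.9]
top pot 236 [ 496.9 -193.8   49.1   49.4   12.6] [71.3 73.9]
top cofboard 2039 [ 483.8 -140.1  100.2  240.1   11.9] [20.8 24.8]
scene beaker 173 [462.9 124.3  60.5  69.6  63.8] [90.5 96.4]
scene egg 132 [483.7 221.3  40.4  28.6  52.2] [102.7 115.4]
scene eggboard 1345 [472.3 175.  212.8 155.3  83.1] [21.3 24.5]
scene cup 165 [472.1 -87.4  59.1  62.8  68.8] [70.1 74.9]
scene pot 218 [ 496.4 -195.1   51.3   48.3   12.3] [71.4 73.9]
scene cofboard 1285 [ 482.4 -139.4  107.7  242.1   11.3] [21.3 24.3]
```

View pics/top11c.png

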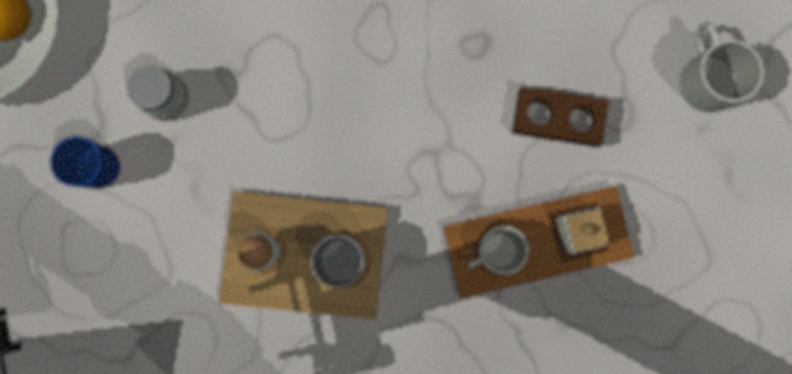

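View pics/scene11c.png

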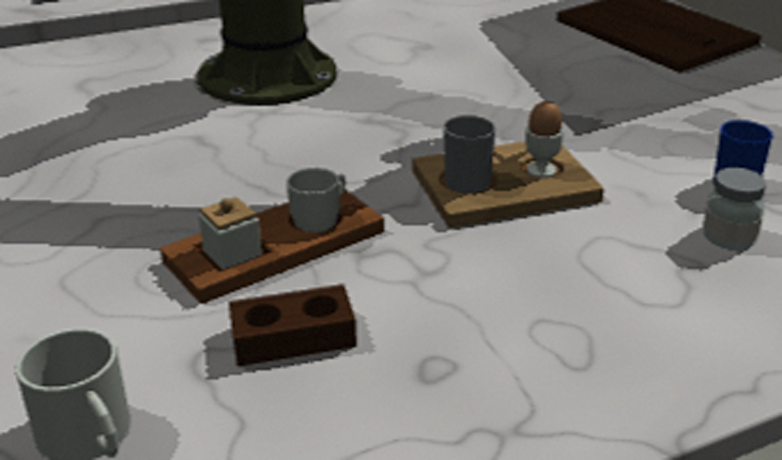

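In the top view, the cup (503,248), sugar pot (583,230), egg in its cup (255,250) and beaker (337,260) all stand in their recesses. Their measured heights match what they should be, and the mug and jar are untouched. Handing in.

```bash
python3 -c "
from workcell import env
print(env.job_done())"
```

```text
the job is handed in; nothing more can be done
None
```

The job is handed in: the cup, sugar pot, egg cup with the egg upright in it, and beaker all stand in their recesses, the mug and jam jar were left alone, and it took about 33 s, though the hand-in gave no verdict.

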